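# Clamp a mended drawer front in the ratchet bench press

## Task

Slide the mended drawer front, lying flat, under the platen of the bench press, centred beneath it with its long side running front to back, square with the press, and let go of it. Then work the ratchet lever: try it both ways (one way it grips and screws the platen down, the other way it runs loose) and keep pumping until the wood is clamped tight. Last, swing the lever back the loose way as far as the tie rod and let go; do not disturb the glue bottle, the jar or the wood block.

Things in the scene. Friction and masses are not known exactly. Their poses are not given: they have to be found in the camera images.
- panel_centre (a point): Mended drawer front: flat dark wooden board 170 x 56 x 22 mm, 0.15 kg, lying on the bench, face up. The point is its centre, half-way up; x runs along its 170 mm length (either end may go in first), y across its 56 mm width, z up.
- panel: The same drawer front as a body; its origin is the centre of its underside, axes as above.
- bed_centre (a point): Bench press of dark iron, bolted down. The point is the middle of the flat top of its bed (220 mm front to back, 270 mm wide, top 30 mm above the bench), under the screw. Its x axis points from the front of the press to its back, y to its left, z up; the front looks obliquely to the robot's right. Upright tie rods, 22 mm thick, stand at x = 0, y = +112 and -112 mm, tops 250 mm above the bench.
- head_centre (a point): Iron head beam of the press, on the tie rods, 110 mm front to back, 270 mm wide, from 135 to 178 mm above the bench; the point is the centre of its underside, axes as the bed's. It overhangs the bed, so the hand must lean back towards the front (some 30 degrees) to set something under it. The lever on top stands off to the left at the start, out of the way.
- platen: Flat iron pressing plate under the head, 120 mm front to back, 96 mm wide, 18 mm thick, on a vertical screw. Origin: centre of its underside; axes as the bed's. At the start it hangs 30 to 33 mm above the bed. It does not turn; it moves 20 mm for a full turn of the ratchet nut and stays where it is left.
- nut: Ratchet wheel on top of the head: the screw's nut, 72 mm across, 16 sawteeth, 190 mm above the bench. A spring pawl on the lever drives it when the lever swings one way and clicks loosely over the teeth the other way, with up to 0.4 rad of slack at each change of direction; which way grips is found by trying. Origin on the screw axis at bench height; its yaw shows how it has turned.
- lever (a joint): Angle (rad) of the ratchet lever about the screw axis: 0 points straight out to the front of the press, positive is counter-clockwise from above. The tie rods stop it at -1.3 (tip to the press's left, +y) and +1.3; it starts near -1.3. At the grip it takes about 2 N the loose way, 4 N when screwing down, and more once the platen bears on the wood: about 8 N is tight.
- grip_centre (a point): Half-way up the upright turned wooden grip at the end of the lever, 29 mm thick and 75 mm tall, its top 38 mm above the point; it stands 160 mm from the screw axis, 44 mm above the middle of the lever bar, and turns freely on its own pin.
- glue: Bystander: white glue bottle with black cap, 60 mm across, 165 mm tall; origin at the centre of its foot.
- jar: Bystander: amber glass jar with brass lid, 68 mm across, 85 mm tall; origin at the centre of its foot.
- caul: Bystander: pale wood block 110 x 50 x 35 mm; origin at the centre of its underside.
Things that resemble listed ones, but are neither listed nor needed, are in the scene too. Of the things like the panel, leave any that is blue, grey or red; of the rest the larger one is meant.

How it is judged:
By the outcome, as a careful person would: the job done as asked, in the order asked, and still so for the second after the job is handed in, with the robot touching nothing.
It also fails if it takes over 72 s, if anything falls off the work surface, if the arm or the gripper's body presses on something with over 40 N, if the wrist force passes 120 N, or if a joint passes its speed limit or range.

## Robot

A 7-joint arm with a two-finger parallel gripper is mounted at the origin on the work surface. World frame = base frame: x ahead of the robot, y to its left, z up, the work surface at z = 0. Lengths are in mm, angles in degrees, forces in N, time in s.
With the tool pointing down it reaches from about 375 to 925 mm from the base axis. Payload 3.1 kg.
Tool frame: the origin (TCP) lies at the very end of the fingers, on their centre line; the grasp point (between the pads) lies 19 mm behind it; z points along the fingers, y is the direction in which the jaws open and shut (so a half turn about z gives the same grasp; the last joint's range is limited). The gripper opens to 85 mm and grips with 20 to 120 N. Pads are 22 mm wide; open, the fingers measure 114 mm over their backs; the gripper's body (76 mm by 85 mm) begins 54 mm behind the grasp point. The pads swing forward as they close: fully open they stand 13 mm farther back than shut.
Start: joints at [66.188, 21.939, 2.515, 91.553, -1.026, 66.532, -2.859], TCP at [203.13, -617.447, 231.269] pointing down, gripper open.
Joint ranges: [-149.38, 149.38], [-23.57, 123.04], [-84.95, 90], [0, 143.3], [-89.99, 269.99], [3.08, 112.72], [-163.45, 163.45]. Speed limits (degrees/s): [159.86, 159.86, 180, 180, 180, 180, 180].

## Interface

Orientations are given as [roll, pitch, yaw] about the fixed x, y, z axes, in that order (R = Rz(yaw) Ry(pitch) Rx(roll)).
In Python, from plant import status, cams, job gives the robot as it stands.
- The arm moves only by the tool carry_out, never from a script. Its argument "steps" is a list of rows, each an object with "dp": the shift along the world's x, y, z scaled (see below), a list of three; "turn": the turn, a rotation vector about the world's x, y, z scaled (see below), a list of three. A call has 1 to 5 rows; each row is the pose to reach, as a shift and turn from the pose commanded when the call began, turning the shorter way round; what a row does not reach only later rows make up. The controller multiplies each number of a shift by 100 mm and each number of a turn by 180 degrees. A row lasts 1/8 s, in which the tool goes at most 62.5 mm and 10.7 degrees, less where a joint would pass 70% of its speed; a pose out of reach is approached as far as the arm can. A call with a number of a shift or a turn outside -1 to 1 is refused whole. A call with a gripper value outside its range is refused whole. "gripper" is the closure, from -1 (fully open) to 1 (shut), set as the call begins (left out, the last holds). The fingers move at their own pace and stop on an object; "grip_force" is the grip in N (left out, the last holds). Time passes only in rows, so rows that repeat a pose let the fingers close. It gives the time, the measured TCP pose, the force and the opening at its end, in the units of the state.
- status.sense(): the state, without advancing time (a new reading comes with each control period).
- cams.capture(name): name is "side" or "top" or "wrist"; returns (picture, depth): 420x560x3 uint8, red, green, blue; 420x560 float32, mm along the optical axis (not along the pixel's ray), 0 where there is no reading.
- cams.get_calibration(name): a dict with "vertical_fov" (degrees; the focal length in pixels is half the picture's height over the tangent of half this angle, whatever the lens; pixels are square), "cx", "cy" (the principal point, pixels), "eye" and "orientation" of the camera in the world. Camera axes: x right, y up, looking along -z (the intrinsics and any distortion apply to the point x, -y, -z); pixel columns grow to the right and rows downward; lengths in mm; the calibration is good to about 2 mm. A picture is of the moment at which its call begins: read the wrist's pose just before it. get_calibration takes no time and is no camera call; for the wrist camera it gives the pose at the moment of the call.
- job.finish_job(): hands the job in, once; it reports no verdict.
The state is a dict: "t": time; "qpos": joint angles; "joint_vel": joint speeds; "effort": joint torques, N m; "ee_pos": TCP position; "orientation": TCP orientation; "contact_force": force on the tool from outside, world axes, zero at the start; "wrist_torque": the same for the moment, N m; "width": finger opening in mm.
Only numpy, scipy, OpenCV 4.12 (cv2) and the standard library are available. Lean on these libraries where they do the work, as an engineer would, in place of code of your own. Each camera call takes 0.05 s, during which the arm holds its last target. There are 200 camera calls.

## Working session

There is one attempt and no reset: what is moved stays moved. The work goes in short steps, Python scripts to look and compute and a tool call to move; the robot and the scene stay as the last step left them, time stands still between calls to the robot, and variables do not carry over. Pictures are saved under pics/ and viewed, about 8 in all and at most 12, crops included, and the job is handed in when it is done.

Besides the shell and the picture viewer there is one more tool, called after ">>>" as name([rows], argument=value, ...), one row to a line, values as JSON. carry_out: Moves the arm, as the interface text tells. Shifts and turns lie within -1 to 1; 1 stands for 100 mm of shift or 180 degrees of turn. Its arguments: {"type":"object","properties":{"steps":{"type":"array","items":{"type":"object","properties":{"dp":{"type":"array","items":{"type":"number"}},"turn":{"type":"array","items":{"type":"number"}}}}},"gripper":{"type":"number"},"grip_force":{"type":"number"}},"required":["steps"]}

```bash
ls; mkdir -p pics; cat > h.py <<'E'
import numpy as np,cv2
from scipy.spatial.transform import Rotation as R
from plant import status,cams,job
def grab(n):
    c=cams.get_calibration(n); p,d=cams.capture(n); np.savez(f'{n}.npz',p=p,d=d); return c,p,d
E
python3 - <<'E'
from h import *
print(status.sense())
for n in ('side','top'):
    c,p,d=grab(n); print(n,c); cv2.imwrite(f'pics/{n}0.png',p[:,:,::-1])
print(cams.get_calibration('wrist'))
E
```

```text
pics
{'t': 0.0, 'qpos': array([66.18792497, 21.99327924,  2.51134285, 91.65072187, -1.02598394,
       66.5324759 , -2.85637298]), 'joint_vel': array([-0.01150667, -0.04571356, -0.00623138,  0.02438814, -0.02033511,
       -0.07185557, -0.03030742]), 'effort': array([-3.31596384e-04, -4.33462143e+01,  1.02434222e+00, -2.49516410e+01,
        1.07236000e-02,  1.13650531e-02,  3.68533630e-07]), 'ee_pos': array([ 202.8050549 , -616.5366701 ,  229.85889149]), 'orientation': array([-1.79846211e+02,  7.89598112e-03,  1.82157748e+01]), 'contact_force': array([-0.51660757,  0.52915108,  0.07860922]), 'wrist_torque': array([-0.0285794 ,  0.02798777, -0.01480792]), 'width': 85.44796795741419}
side {'vertical_fov': 43.51556617446541, 'cx': 274.7501580354604, 'cy': 213.8090604214541, 'eye': array([ 24.42794595, 898.00915143, 911.94980682]), 'orientation': array([  54.1751187 ,   -0.71143419, -152.4690443 ])}
top {'vertical_fov': 46.87874780263239, 'cx': 279.64418373524927, 'cy': 208.68645293568886, 'eye': array([ 254.1049847 ,  -18.33422246, 1572.17679709]), 'orientation': array([  9.86113907,  -0.38451511, -91.32163512])}
{'vertical_fov': 58.6919211406926, 'cx': 269.1687146551301, 'cy': 211.332428929136, 'eye': array([ 273.39081965, -593.79308419,  372.55091244]), 'orientation': array([-17.06983867,   0.13934707, -71.82646286])}
```

View pics/side0.png

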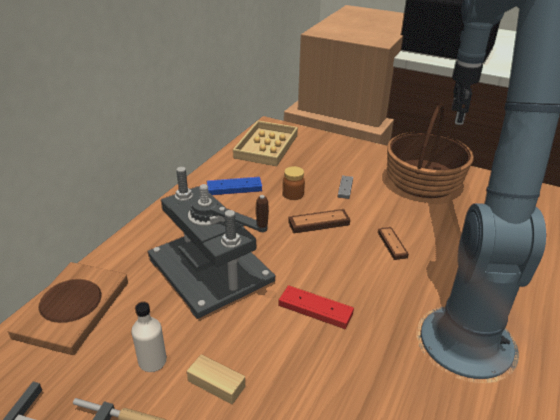

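View pics/top0.png

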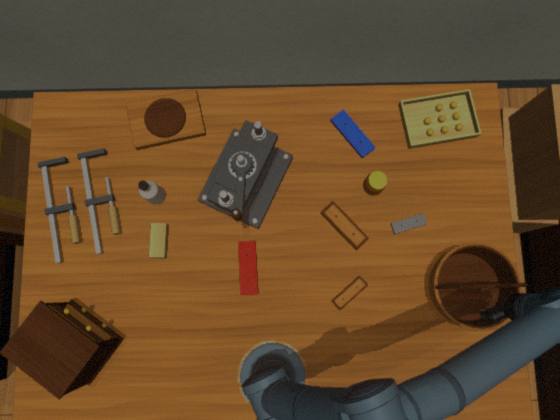

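Top view: dark boards with light edging are at (344,225), larger, and (350,292), smaller. Blue (352,133), grey (409,223) and red (248,267) are excluded, so the panel is the larger dark one at (344,225). The press is at (245,175), with its lever grip near (237,213). The jar is at (376,182), the glue at (151,190) and the caul at (158,240). I'll measure these from both cameras and confirm with a crop.

```bash
cat >> h.py <<'E'
def cloud(c,d):
    f=d.shape[0]/2/np.tan(np.radians(c['vertical_fov']/2))
    v,u=np.mgrid[:d.shape[0],:d.shape[1]]
    P=np.stack([(u-c['cx'])/f*d,-(v-c['cy'])/f*d,-d],-1)
    W=P@R.from_euler('xyz',c['orientation'],degrees=True).as_matrix().T+c['eye']
    W[d<=0]=np.nan; return W
def proj(c,X):
    f=210/np.tan(np.radians(c['vertical_fov']/2))
    q=(np.atleast_2d(X)-c['eye'])@R.from_euler('xyz',c['orientation'],degrees=True).as_matrix()
    return np.c_[c['cx']-f*q[:,0]/q[:,2], c['cy']+f*q[:,1]/q[:,2]]
def rect(pts):
    (x,y),(w,h),a=cv2.minAreaRect(pts[:,:2].astype(np.float32)); 
    if w<h: w,h,a=h,w,a+90
    return np.round([x,y,w,h,(a+90)%180-90],1)
E
python3 - <<'E'
from h import *
C={n:cams.get_calibration(n) for n in('top','side')}
W={}
for n in C:
    z=np.load(n+'.npz'); W[n]=cloud(C[n],z['d']); print(n,'table',np.nanmedian(W[n][...,2]))
T=W['top']
for nm,(u,v) in dict(panel=(344,225),small=(350,292),blue=(352,133),jar=(376,182),glue=(150,187),caul=(158,240),bed=(272,175),grip=(237,213),rodL=(258,130),rodR=(226,198),nut=(241,162)).items(): print(nm,T[v,u].round(1))
from scipy import ndimage as N
for n in W:
    X=W[n]; m=(X[...,2]>9)&(X[...,2]<400)
    l,k=N.label(m)
    for i in range(1,k+1):
        s=X[l==i]
        if len(s)>60 and len(s)<9000: print(n,len(s),rect(s),'z',np.percentile(s[:,2],[5,50,95]).round(1),'px',[round(t) for t in N.center_of_mass(l==i)[::-1]])
p=np.load('top.npz')['p']; s=np.load('side.npz')['p']
a=cv2.resize(p[110:320,190:440],None,fx=1.6,fy=1.6*1,interpolation=2)
b=cv2.resize(s[150:320,140:420],(400,243)) 
b=cv2.resize(s[150:320,140:420],None,fx=2.0,fy=2.0,interpolation=2)
b=b[:336];a=a[:336,:]
h=max(len(a),len(b)); f=lambda q:np.pad(q,((0,h-len(q)),(0,0),(0,0)))
a=a[:, :240] if a.shape[1]+b.shape[1]>1000 else a
im=np.hstack([f(a),f(b)]); im=cv2.resize(im,None,fx=min(1,800/im.shape[1]),fy=min(1,800/im.shape[1]),interpolation=cv2.INTER_AREA)
cv2.imwrite('pics/crop1.png',im[:,:,::-1])
E
```

```text
top table -1.1531497330665843
side table 5.969184043884638
panel [ 465.2 -241.7   22.2]
small [ 251.5 -252.8    9. ]
blue [ 774.4 -282.6   22.8]
jar [ 591.3 -340.1   83.8]
glue [581.5 360.5 123.4]
caul [428.8 355.2  31.4]
bed [634.7 -12.4  28. ]
grip [468.4  82.9 284.7]
rodL [720.1  24.6 228.5]
rodR [521.3 118.  229. ]
nut [621.5  73.7 242.8]
top 1541 [1266.2  349.6 1160.1   14.3  -90. ] z [10.6 23.  45.2] px [128, 2]
top 3395 [839.3 341.6 241.  164.3 -78.4] z [22.7 31.2 42.9] px [165, 119]
top 1018 [ 821.3 -577.2  244.3  164.8  -80.8] z [10.3 29.1 39.1] px [440, 118]
top 860 [ 777.2 -285.2  169.8   63.2   35.5] z [14.2 21.8 28.4] px [352, 133]
top 5943 [619.5  82.1 299.4 222.4 -26.5] z [ 25.1 170.2 225.3] px [246, 174]
top 1243 [565.8 551.5 339.9  96.   12.3] z [16.2 25.4 34.1] px [98, 198]
top 1287 [539.4 677.5 338.   95.7  12.6] z [15.7 25.6 34.5] px [58, 207]
top 431 [ 5.968e+02 -3.414e+02  6.240e+01  6.210e+01 -1.000e-01] z [22.1 81.6 88.7] px [375, 182]
top 457 [577.4 369.1  58.9  51.9 -39.2] z [ 23.2 107.8 166.1] px [151, 191]
top 929 [ 467.4 -243.   169.    61.    42.8] z [14
[... 709 characters left out ...]
 px [293, 182]
side 240 [ 465.6 -453.1  125.    36.6  -74.8] z [11.8 15.3 19. ] px [345, 186]
side 896 [ 465.5 -245.4  171.9   67.2   41.3] z [12.  22.1 25.7] px [318, 219]
side 476 [ 248.5 -249.7  125.7   44.1  -49.9] z [11.7 16.5 19.7] px [393, 242]
side 5939 [838.9 339.2 243.6 165.6 -79.1] z [16.5 30.9 41.9] px [68, 307]
side 1525 [336.1  72.2 171.9  62.3   2.3] z [12.8 22.3 25.3] px [316, 305]
side 1653 [573.9 377.5  59.5  47.1  47. ] z [ 17.8  94.2 164.5] px [148, 338]
side 1567 [429.7 356.8 112.9  53.4  -2.6] z [13.7 34.6 37.8] px [216, 377]
side 642 [720.7 576.6  82.3  55.9 -55.6] z [12.8 29.4 33.1] px [24, 403]
side 837 [547.  516.6 187.9  40.5  17. ] z [20.8 29.9 34. ] px [113, 411]
```

View pics/crop1.png

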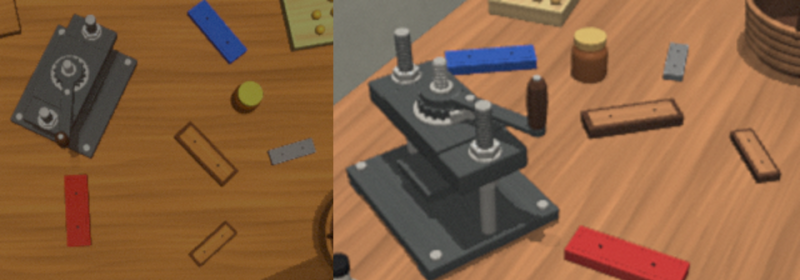

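The crop confirms it: the panel is the larger dark, light-faced board (top view 344,225), about 170 x 56 mm. Both cameras put it near (466,-244), yaw about 42°, top at about 22 mm. Next I'll fit the press.

```bash
python3 - <<'E'
from h import *
from scipy.optimize import least_squares,minimize
C={n:cams.get_calibration(n) for n in('top','side')}
W={};B=[];Hh=[];RG=[]
for n in C:
    z=np.load(n+'.npz'); X=cloud(C[n],z['d']); 
    ok=(np.hypot(X[...,0]-620,X[...,1]-75)<190)
    g=z['p'].astype(int); dark=(g.max(-1)-g.min(-1)<30)
    b=X[ok&dark&(abs(X[...,2]-30)<8)]; h=X[ok&(abs(X[...,2]-178)<8)&dark]
    print(n,len(b),'bed rect',rect(b),np.median(b[:,2]).round(1),'head',rect(h),np.median(h[:,2]).round(1))
    B.append(b);Hh.append(h)
    gr=X[ok&(X[...,2]>235)&~dark]; gr=gr[np.hypot(gr[:,0]-466,gr[:,1]-90)<45]; print('grip',len(gr),np.median(gr,0).round(1),gr.min(0).round(1),gr.max(0).round(1))
    for c in((720,24),(521,118),(620,72)):
        q=X[ok&(X[...,2]>215)&(X[...,2]<262)&(np.hypot(X[...,0]-c[0],X[...,1]-c[1])<30)]; print('rod',len(q),np.median(q,0).round(1))
    pl=X[(np.hypot(X[...,0]-466,X[...,1]+244)<110)&(X[...,2]>17)&(X[...,2]<27)]; print('panel top',rect(pl),np.median(pl[:,2]).round(1))
def fit(pts,L,Wd,p0):
    def cost(p):
        a=np.radians(p[2]);d=pts[:,:2]-p[:2];x=d@[np.cos(a),np.sin(a)];y=d@[-np.sin(a),np.cos(a)]
        return np.sum(np.maximum(abs(x)-L/2,0)+np.maximum(abs(y)-Wd/2,0))
    return min((minimize(cost,p0+np.random.randn(3)*3,method='Nelder-Mead') for _ in range(5)),key=lambda r:r.fun)
np.random.seed(0)
for k in ((0,),(1,),(0,1)):
    for nm,S,L in(('bed',B,220),('head',Hh,110)):
        pts=np.vstack([S[i] for i in k]); r=fit(pts,L,270,np.array([620,73,65.])); print(nm,k,r.x.round(1),(r.fun/len(pts)).round(3))
E
```

```text
top 2094 bed rect [629.6  75.  269.4 218.7 -26.5] 29.5 head [628.7  76.  267.6 113.  -26.3] 176.3
grip 61 [463.6  86.  281.5] [457.1  74.5 248.2] [478.9  99.9 292.2]
rod 78 [725.7  25.6 246.7]
rod 73 [527.8 124.1 247.9]
rod 107 [625.1  75.4 228.4]
panel top [ 466.8 -242.4  169.7   56.6   41.6] 21.5
side 3963 bed rect [627.5  74.4 273.8 222.2 -26.8] 30.3 head [626.9  75.9 266.6 112.5 -26.2] 176.5
grip 100 [467.7  92.8 281.1] [457.  78. 237.] [484.4 100.4 289.6]
rod 154 [724.9  29.4 237.8]
rod 184 [525.5 130.5 239.3]
rod 210 [625.2  79.5 235.1]
panel top [ 464.3 -244.1  172.    62.6   40.9] 22.5
bed (0,) [629.3  75.   63.9] 0.0
head (0,) [629.5  75.6  63.5] 0.009
bed (1,) [627.6  75.6  63.2] 0.002
head (1,) [627.9  76.3  63. ] 0.005
bed (0, 1) [628.1  75.7  63.6] 0.002
head (0, 1) [627.8  76.4  63.4] 0.007
```

Both views agree on the bed: centre (628,75.6), yaw 63.5°, top at 30 mm. The grip is at about (466,89) with its top near 290 mm, so the lever is at about -1.2 rad. I'll write a helper that works out moves, then pick the panel near its robot-side end with a 30° lean.

```bash
cat >> h.py <<'E'
BED=np.array([628.2,75.6,0]);BY=63.5
def press(x,y,z): a=np.radians(BY); return BED+[x*np.cos(a)-y*np.sin(a),x*np.sin(a)+y*np.cos(a),z]
def lean(yaw,t):  # tool down, jaws across direction yaw, hand leaning back by t
    return R.from_euler('z',yaw,degrees=True)*R.from_euler('y',-t,degrees=True)*R.from_euler('x',180,degrees=True)
def plan(pos,rot=None,s=None):
    s=s or status.sense(); c=R.from_euler('xyz',s['orientation'],degrees=True)
    rv=np.degrees(((rot or c)*c.inv()).as_rotvec())
    print('t',round(s['t'],2),'at',s['ee_pos'].round(1),'dp',((np.array(pos)-s['ee_pos'])/100).round(3).tolist(),'turn',(rv/180).round(4).tolist(),'ang',np.linalg.norm(rv).round(1))
E
python3 - <<'E'
from h import *
print(lean(41.5,30).as_matrix().round(2))
a=np.radians(41.5);pc=np.array([465.8,-243.3,0]);u=np.array([np.cos(a),np.sin(a),0])
t=pc-68*u
print(t); plan(t+[0,0,120],lean(41.5,30))
z=np.load('top.npz');X=cloud(cams.get_calibration('top'),z['d']);print('handle',[X[v,u].round(0).tolist() for u,v in((450,288),(470,289))])
E
```

```text
[[ 0.65  0.66  0.37]
 [ 0.57 -0.75  0.33]
 [ 0.5   0.   -0.87]]
[ 414.87101099 -288.35816328    0.        ]
t 0.1 at [ 202.8 -616.6  230. ] dp [2.121, 3.283, -1.1] turn [0.0829, -0.1459, 0.1262] ang 37.8
handle [[256.0, -509.0, 189.0], [252.0, -634.0, 15.0]]
```

>>> carry_out([
  {"dp": [0,0,0.6]},
  {"dp": [0,0,1.0]},
  {"dp": [0,0,1.0]},
], gripper=-1)

```text
invalid input at $.steps[0]: expected keys dp, turn
```

>>> carry_out([
  {"dp": [0,0,0.6],"turn": [0,0,0]},
  {"dp": [0,0,1.0],"turn": [0,0,0]},
  {"dp": [0.4,0.5,1.0],"turn": [0.02,-0.035,0.03]},
  {"dp": [0.7,0.95,1.0],"turn": [0.04,-0.07,0.06]},
  {"dp": [1.0,1.0,1.0],"turn": [0.06,-0.1,0.09]},
], gripper=-1)

```text
t: 0.72
ee_pos: [304.4, -513.2, 331.2]
orientation: [-178.1, -21.1, 34.6]
contact_force: [1.0, -0.9, -0.1]
width: 85.6
```

```bash
python3 - <<'E'
from h import *
plan(np.array([414.9,-288.4,120]),lean(41.5,30))
E
```

```text
t 0.72 at [ 304.4 -513.2  331.2] dp [1.105, 2.248, -2.112] turn [0.023, -0.0446, 0.0339] ang 10.9
```

>>> carry_out([
  {"dp": [0.25,0.45,-0.2],"turn": [0.023,-0.0446,0.0339]},
  {"dp": [0.5,0.9,-0.4],"turn": [0.023,-0.0446,0.0339]},
  {"dp": [0.7,1.0,-0.8],"turn": [0.023,-0.0446,0.0339]},
  {"dp": [1.0,1.0,-1.0],"turn": [0.023,-0.0446,0.0339]},
  {"dp": [1.0,1.0,-1.0],"turn": [0.023,-0.0446,0.0339]},
])

```text
t: 1.35
ee_pos: [404.7, -414.0, 228.9]
orientation: [-179.7, -29.9, 41.3]
contact_force: [0.2, 1.0, -0.6]
width: 85.5
```

>>> carry_out([
  {"dp": [0.05,0.5,-0.3],"turn": [0,0,0]},
  {"dp": [0.1,1.0,-0.6],"turn": [0,0,0]},
  {"dp": [0.1,1.0,-0.9],"turn": [0,0,0]},
  {"dp": [0.1,1.0,-0.9],"turn": [0,0,0]},
])

```text
t: 1.85
ee_pos: [411.1, -316.4, 139.7]
orientation: [-179.8, -29.7, 41.0]
contact_force: [0.2, -1.1, 0.6]
width: 85.2
```

```bash
python3 - <<'E'
from h import *
plan(np.array([414.9,-288.4,9]),lean(41.5,30))
c,p,d=grab('wrist'); X=cloud(c,d); q=X[(X[...,2]>17)&(X[...,2]<28)&(np.hypot(X[...,0]-466,X[...,1]+244)<110)]
print(len(q),rect(q),np.median(q[:,2])); cv2.imwrite('pics/w1.png',p[:,:,::-1])
E
```

```text
t 1.85 at [ 411.1 -316.4  139.7] dp [0.038, 0.28, -1.307] turn [0.0002, -0.0019, 0.0022] ang 0.5
14652 [ 465.4 -244.4  170.    56.2   41.8] 22.0509211792087
```

View pics/w1.png

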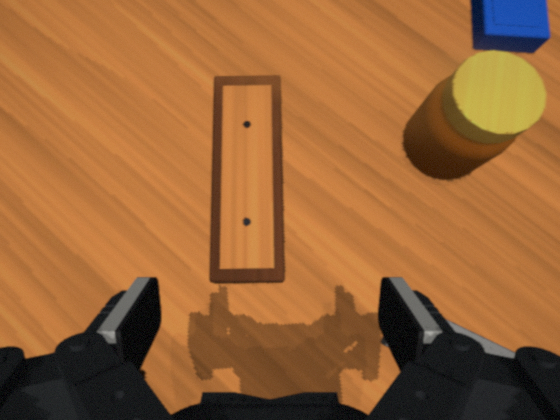

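The wrist view shows the panel at pixels (247,180), 170 x 56 mm and 22 mm high, at (465.4,-244.4) with yaw 41.8°. That agrees with the outer cameras, so I'll descend and grasp it.

>>> carry_out([
  {"dp": [0.036,0.267,-0.4],"turn": [0,-0.002,0.003]},
  {"dp": [0.036,0.267,-0.9],"turn": [0,-0.002,0.003]},
  {"dp": [0.036,0.267,-1.0],"turn": [0,-0.002,0.003]},
  {"dp": [0.036,0.267,-1.0],"turn": [0,-0.002,0.003]},
])

```text
t: 2.4
ee_pos: [417.3, -292.8, 42.4]
orientation: [179.6, -30.0, 41.8]
contact_force: [-0.5, 0.6, -0.0]
width: 85.6
```

>>> carry_out([
  {"dp": [0,0,-0.16],"turn": [0,0,0]},
  {"dp": [0,0,-0.32],"turn": [0,0,0]},
  {"dp": [0,0,-0.32],"turn": [0,0,0]},
])

```text
t: 2.78
ee_pos: [416.0, -290.0, 8.2]
orientation: [179.8, -30.0, 41.7]
contact_force: [-0.8, 0.4, 0.3]
width: 85.7
```

```bash
python3 - <<'E'
from h import *
plan(np.array([414.7,-289.7,6]),lean(41.8,30)); print(status.sense()['contact_force'])
E
```

```text
t 2.77 at [ 416.  -290.     8.2] dp [-0.013, 0.003, -0.022] turn [0.0005, 0.0006, 0.0008] ang 0.2
[-0.82041866  0.39512303  0.34775809]
```

Good: no contact. I'll close here, at a clearance I can reproduce on the bed.

>>> carry_out([
  {"dp": [-0.01,0,-0.02],"turn": [0,0,0]},
  {"dp": [-0.01,0,-0.02],"turn": [0,0,0]},
  {"dp": [-0.01,0,-0.02],"turn": [0,0,0]},
  {"dp": [-0.01,0,-0.02],"turn": [0,0,0]},
  {"dp": [-0.01,0,-0.02],"turn": [0,0,0]},
], gripper=1, grip_force=70)

```text
t: 3.4
ee_pos: [415.7, -291.5, 7.8]
orientation: [179.6, -30.0, 41.8]
contact_force: [-3.4, -1.5, 6.2]
width: 54.3
```

```bash
python3 - <<'E'
from h import *
s=status.sense(); print({k:np.round(s[k],1) for k in('t','ee_pos','orientation','contact_force','width')})
E
```

```text
{'t': np.float64(3.4), 'ee_pos': array([ 415.7, -291.5,    7.8]), 'orientation': array([179.6, -30. ,  41.8]), 'contact_force': array([-3.4, -1.5,  6.2]), 'width': np.float64(54.3)}
```

>>> carry_out([
  {"dp": [0,0,0.2],"turn": [0,0,0]},
  {"dp": [0,0,0.5],"turn": [0,0,0]},
  {"dp": [0.05,0.1,0.8],"turn": [0,0,0.03]},
  {"dp": [0.2,0.4,0.8],"turn": [0,0,0.06]},
  {"dp": [0.3,0.6,0.8],"turn": [0,0,0.09]},
])

```text
t: 4.03
ee_pos: [446.0, -228.7, 87.2]
orientation: [179.7, -30.0, 58.4]
contact_force: [0.1, -0.0, -0.8]
width: 54.5
```

```bash
python3 - <<'E'
from h import *
plan(press(-260,0,80),lean(BY,30)); s=status.sense();print(s['width'],s['contact_force'])
E
```

```text
t 4.03 at [ 446.  -228.7   87.2] dp [0.662, 0.716, -0.072] turn [0.0007, 0.0014, 0.0294] ang 5.3
54.46375744103946 [ 0.05888741 -0.01670677 -0.83162643]
```

>>> carry_out([
  {"dp": [0.33,0.36,-0.05],"turn": [0,0.001,0.029]},
  {"dp": [0.66,0.72,-0.07],"turn": [0,0.001,0.029]},
  {"dp": [0.66,0.72,-0.07],"turn": [0,0.001,0.029]},
  {"dp": [0.66,0.72,-0.07],"turn": [0,0.001,0.029]},
])

```text
t: 4.53
ee_pos: [511.0, -158.0, 79.2]
orientation: [180.0, -29.9, 63.2]
contact_force: [-0.5, -0.8, -1.0]
width: 53.9
```

```bash
python3 - <<'E'
from h import *
plan(press(-240,0,42),lean(BY,30))
c,p,d=grab('wrist'); X=cloud(c,d)
a=np.radians(BY);D=X-BED;xp=D[...,0]*np.cos(a)+D[...,1]*np.sin(a);yp=-D[...,0]*np.sin(a)+D[...,1]*np.cos(a)
b=X[(abs(X[...,2]-30)<5)&(abs(xp)<140)&(abs(yp)<160)]; print('bed z',np.median(b[:,2]),len(b))
Pz=X[...,2]; m=(xp>-262)&(xp<-90)&(abs(yp)<45)&(Pz>75)&(Pz<130); q=X[m]; print('panel',len(q),rect(q),np.percentile(q[:,2],[2,50,98]))
A=np.c_[xp[m],yp[m],np.ones(m.sum())]; print('plane dz/dx,dz/dy',np.linalg.lstsq(A,Pz[m],rcond=None)[0])
np.savez('w2.npz',xp=xp,yp=yp,z=Pz,p=p)
cv2.imwrite('pics/w2.png',p[:,:,::-1])
E
```

```text
t 4.53 at [ 511.  -158.    79.2] dp [0.101, 0.188, -0.372] turn [0.0006, -0.0001, 0.0016] ang 0.3
bed z 29.869404721407108 13696
panel 37080 [539.  -99.8 130.5  78.9  63.5] [91.55075459 92.98605974 94.53547578]
plane dz/dx,dz/dy [-9.08352211e-03  4.27166624e-03  9.11616332e+01]
```

View pics/w2.png

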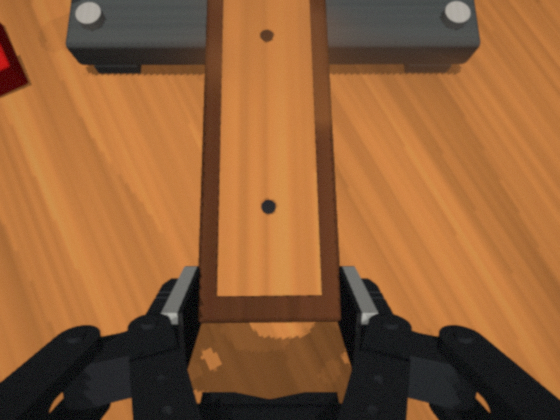

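The panel is level in the hand, its top 13.8 mm above the TCP, and the bed's front bolts show at (88,14) and (458,14). I'll measure the panel and bed in this same wrist image.

```bash
python3 - <<'E'
from h import *
w=np.load('w2.npz');x,y,z=w['xp'],w['yp'],w['z']
b=(abs(z-30)<3)&(abs(x)<140)&(abs(y)<160)
ys=np.arange(-120,121,10); e=[(yy,np.min(x[b&(abs(y-yy)<4)])) for yy in ys if abs(yy)>45 and (b&(abs(y-yy)<4)).sum()>20]; e=np.array(e)
print('front edge slope deg',np.degrees(np.arctan(np.polyfit(e[:,0],e[:,1],1)[0])),'x at 0',np.polyfit(e[:,0],e[:,1],1)[1],'y ext',np.percentile(y[b],[.2,99.8]))
g=w['p'].astype(int); m=(abs(z-93)<2.5)
xs=np.arange(-225,-120,5); L=[];Rr=[]
for k in xs:
    s=y[m&(abs(x-k)<3)&(abs(y)<50)]; L.append(s.max());Rr.append(s.min())
L,Rr=np.array(L),np.array(Rr); print('width',np.median(L-Rr)); c=np.polyfit(xs,(L+Rr)/2,1); print('panel axis deg',np.degrees(np.arctan(c[0])),'y at x=-170',np.polyval(c,-170), (L+Rr)/2)
mm=m&(abs(y)<25)&(x<-200); print('panel near end x',[x[mm&(abs(y-k)<2)].min().round(1) for k in(-20,-10,0,10,20)])
s=status.sense();D=s['ee_pos']-BED;a=np.radians(BY);print('tcp press',D[0]*np.cos(a)+D[1]*np.sin(a),-D[0]*np.sin(a)+D[1]*np.cos(a),s['ee_pos'])
E
```

```text
front edge slope deg 0.1154976355536128 x at 0 -111.55095566112288 y ext [-135.78249141  131.59454896]Traceback (most recent call last):
  File "<stdin>", line 9, in <module>
    return umr_maximum(a, axis, None, out, keepdims, initial, where)
ValueError: zero-size array to reduction operation maximum which has no identity
```

```bash
python3 - <<'E'
from h import *
w=np.load('w2.npz');x,y,z=w['xp'],w['yp'],w['z']
m=(abs(z-93)<3.5)&(x<-60)
print('x rng',x[m].min(),x[m].max())
xs=np.arange(-260,-60,10)
for k in xs:
    s=y[m&(abs(x-k)<4)&(abs(y)<34)]
    if len(s)>20: print(k,s.max().round(1),s.min().round(1),((s.max()+s.min())/2).round(1))
print('near end',[x[m&(abs(y-k)<2)].min().round(1) for k in(-20,-10,0,10,20)])
s=status.sense();D=s['ee_pos']-BED;a=np.radians(BY);print('tcp press',D[0]*np.cos(a)+D[1]*np.sin(a),-D[0]*np.sin(a)+D[1]*np.cos(a))
E
```

```text
x rng -283.8899659355481 -131.50578452212585
-260 34.0 -32.9 0.5
-250 29.4 -27.0 1.2
-240 29.1 -26.8 1.2
-230 29.3 -26.6 1.4
-220 29.4 -26.8 1.3
-210 29.5 -26.7 1.4
-200 29.4 -26.7 1.4
-190 29.6 -26.6 1.5
-180 29.6 -26.4 1.6
-170 29.5 -26.4 1.6
-160 29.7 -26.3 1.7
-150 29.6 -26.2 1.7
-140 29.6 -26.3 1.6
-130 29.7 -25.9 1.9
near end [np.float64(-277.4), np.float64(-277.3), np.float64(-277.7), np.float64(-277.6), np.float64(-277.5)]
tcp press -262.5991193670932 0.35302158599375844
```

Panel in the press frame: centre (-192.5, 1.5), squareness off by 0.4°. The bed centre in this view is about (-1,-2) of my fit. So I need +191 along x, -3 in y and -0.4° of yaw. I'll lower it to 3.5 mm above the bed, then slide it in.

>>> carry_out([
  {"dp": [0.027,-0.013,-0.2],"turn": [0,0,-0.002]},
  {"dp": [0.027,-0.013,-0.375],"turn": [0,0,-0.002]},
  {"dp": [0.027,-0.013,-0.375],"turn": [0,0,-0.002]},
  {"dp": [0.027,-0.013,-0.375],"turn": [0,0,-0.002]},
])

```text
t: 5.08
ee_pos: [514.3, -160.4, 42.8]
orientation: [179.9, -29.9, 62.8]
contact_force: [-0.9, -0.2, -0.2]
width: 54.1
```

```bash
python3 - <<'E'
from h import *
plan(press(-71.3,-2.6,41.7)); s=status.sense(); print(s['orientation'],s['contact_force'],s['width'])
c,p,d=grab('side'); cv2.imwrite('pics/s2.png',cv2.resize(p[100:340,120:440],None,fx=2,fy=2)[:,:,::-1])
E
```

```text
t 5.08 at [ 514.3 -160.4   42.8] dp [0.844, 1.71, -0.011] turn [0.0, 0.0, 0.0] ang 0.0
[179.86176297 -29.9219321   62.75439605] [-0.91214834 -0.2262296  -0.15475198] 54.1210340102816
```

View pics/s2.png

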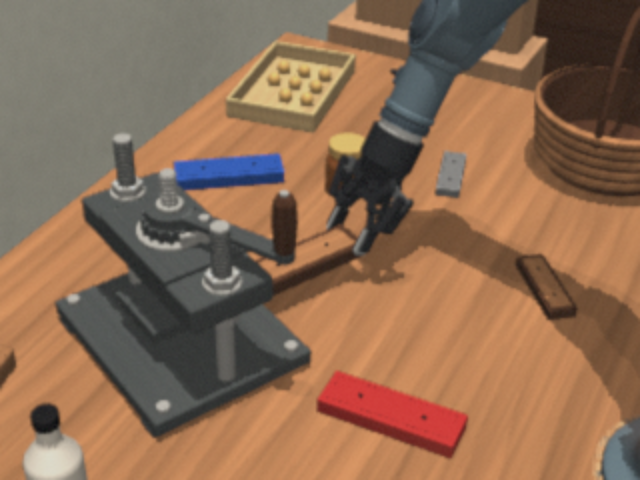

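The side view shows the panel lined up at the front of the press, with the arm clear of the jar and lever. Sliding in.

>>> carry_out([
  {"dp": [0.15,0.3,-0.01],"turn": [0,0,0.002]},
  {"dp": [0.3,0.6,-0.01],"turn": [0,0,0.002]},
  {"dp": [0.43,0.87,-0.01],"turn": [0,0,0.002]},
  {"dp": [0.49,1.0,-0.01],"turn": [0,0,0.002]},
])

```text
t: 5.62
ee_pos: [564.3, -57.7, 42.8]
orientation: [179.8, -30.0, 63.4]
contact_force: [-0.2, 0.4, -1.6]
width: 54.1
```

```bash
python3 - <<'E'
from h import *
plan(press(-71.3,-2.6,41.7)); s=status.sense(); print(s['orientation'],s['contact_force'],s['width'])
E
```

```text
t 5.62 at [564.3 -57.7  42.8] dp [0.344, 0.683, -0.011] turn [0.0, 0.0, 0.0] ang 0.0
[179.7645565  -29.98070313  63.39173786] [-0.24950454  0.35104184 -1.64987771] 54.144557430678056
```

>>> carry_out([
  {"dp": [0.15,0.3,-0.01],"turn": [0,0,-0.002]},
  {"dp": [0.28,0.55,-0.01],"turn": [0,0,-0.002]},
  {"dp": [0.344,0.683,-0.01],"turn": [0,0,-0.002]},
  {"dp": [0.344,0.683,-0.01],"turn": [0,0,-0.002]},
  {"dp": [0.344,0.683,-0.01],"turn": [0,0,-0.002]},
])

```text
t: 6.25
ee_pos: [597.5, 6.2, 40.4]
orientation: [179.8, -29.8, 62.7]
contact_force: [-0.8, -1.1, -1.3]
width: 53.8
```

```bash
python3 - <<'E'
from h import *
plan(press(-71.3,-2.6,38)); s=status.sense(); print(s['orientation'],s['contact_force'],s['width'])
c,p,d=grab('wrist'); X=cloud(c,d); a=np.radians(BY);D=X-BED;x=D[...,0]*np.cos(a)+D[...,1]*np.sin(a);y=-D[...,0]*np.sin(a)+D[...,1]*np.cos(a);z=X[...,2]
np.savez('w3.npz',x=x,y=y,z=z,p=p)
for k in range(-100,-55,6):
    m=(abs(z-56)<5)&(abs(x-k)<3)&(abs(y)<40); 
    if m.sum()>20: print(k,y[m].min().round(1),y[m].max().round(1),np.median(z[m]).round(1))
b=(abs(z-30)<3)&(abs(x)<140)&(abs(y)<160); print('bed',x[b].min(),np.percentile(y[b],[.2,99.8]),np.median(z[b]))
e=np.array([(k,np.percentile(x[b&(abs(y-k)<4)],1)) for k in range(-125,126,10) if abs(k)>60 and (b&(abs(y-k)<4)).sum()>20]);f=np.polyfit(e[:,0],e[:,1],1);print('edge',np.degrees(np.arctan(f[0])),f[1])
cv2.imwrite('pics/w3.png',p[:,:,::-1])
E
```

```text
t 6.25 at [597.5   6.2  40.4] dp [0.012, 0.045, -0.024] turn [0.0, 0.0, 0.0] ang 0.0
[179.82989096 -29.83175548  62.68438087] [-0.77495896 -1.08847717 -1.25400035] 53.84081492230306
-100 -30.0 24.5 59.2
-94 -30.1 24.5 53.9
-88 -30.2 24.6 54.5
-82 -40.0 38.0 54.6
-76 -39.9 37.5 54.7
-70 -36.9 30.6 54.5
-64 -31.1 25.0 54.4
-58 -31.2 25.1 54.4
bed -110.87019224964831 [-135.48563024  124.68265909] 29.9483725551613
edge 3.329190186722671 -98.19810853933502
```

View pics/w3.png

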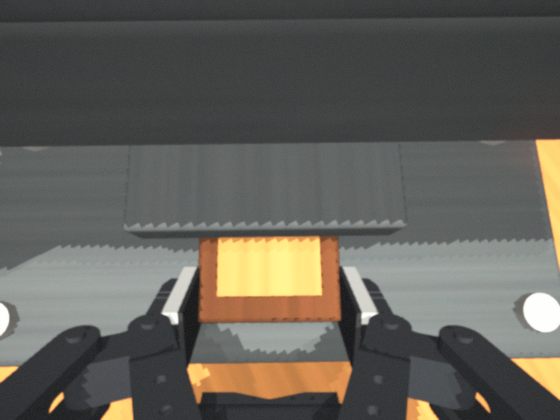

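The panel sits under the platen. The platen front edge spans columns 125–405 and the panel 200–340. I'll measure the platen's extents directly.

```bash
python3 - <<'E'
from h import *
w=np.load('w3.npz');x,y,z=w['x'],w['y'],w['z']
m=(z>62)&(z<84)&(abs(y)<70)&(x>-70)&(x<0)
print('platen z',np.percentile(z[m],[1,50,99]),'x',np.percentile(x[m],[.5,2]))
for k in range(-60,-5,8):
    s=m&(abs(x-k)<3)&(z>70)
    if s.sum()>20: print(k,y[s].min().round(1),y[s].max().round(1),np.median(z[s]).round(1))
e=np.array([(k,x[m&(abs(y-k)<3)].min()) for k in range(-44,41,6)]);f=np.polyfit(e[:,0],e[:,1],1);print('platen edge',np.degrees(np.arctan(f[0])),f[1])
pz=(abs(z-54.5)<2.5)&(abs(y)<27)
print('panel near end',[x[pz&(abs(y-k)<2)&(x<-80)].min().round(1) for k in(-22,-12,-2,8,18)])
E
```

```text
platen z [65.59878757 79.16689867 80.61007109] x [-60.91748447 -60.81995092]
-60 -50.1 45.5 78.7
-52 -50.1 46.2 79.3
-44 -49.8 45.8 79.2
-36 -49.7 46.3 79.3
-28 -49.5 45.4 79.1
platen edge 0.09249080716439265 -61.01539595186384
panel near end [np.float64(-92.0), np.float64(-91.8), np.float64(-92.1), np.float64(-91.9), np.float64(-91.7)]
```

Platen centre is (-1.0,-2.0) and panel centre is (-6.9,-2.9), about 0.4° off square. The correction is +5.9 in x, +0.9 in y and +0.3°, then down 2.3 mm.

>>> carry_out([
  {"dp": [0.018,0.057,0],"turn": [0,0,0.0018]},
  {"dp": [0.018,0.057,0],"turn": [0,0,0.0018]},
  {"dp": [0.018,0.057,-0.012],"turn": [0,0,0.0018]},
  {"dp": [0.018,0.057,-0.023],"turn": [0,0,0.0018]},
  {"dp": [0.018,0.057,-0.023],"turn": [0,0,0.0018]},
])

```text
t: 6.92
ee_pos: [599.6, 13.8, 38.4]
orientation: [179.8, -29.9, 63.1]
contact_force: [-1.2, -0.5, -1.0]
width: 53.9
```

```bash
cat >> h.py <<'E'
def under(tag):
    c,p,d=grab('wrist'); X=cloud(c,d); a=np.radians(BY);D=X-BED;x=D[...,0]*np.cos(a)+D[...,1]*np.sin(a);y=-D[...,0]*np.sin(a)+D[...,1]*np.cos(a);z=X[...,2]
    cv2.imwrite(f'pics/{tag}.png',p[:,:,::-1])
    pm=(abs(z-53)<4)&(abs(y+2)<32)&(x<-60)&(x>-110)
    print('top z',np.median(z[pm]))
    for k in range(-84,-60,4):
        s=pm&(abs(x-k)<2)
        if s.sum()>20: print(k,y[s].min().round(1),y[s].max().round(1),((y[s].min()+y[s].max())/2).round(2))
    print('near end',[x[pm&(abs(y-k)<2)].min().round(1) for k in(-22,-12,-2,8,18) if (pm&(abs(y-k)<2)).any()])
    m=(z>68)&(z<84)&(abs(y)<70)&(x>-75)&(x<-20)
    if m.sum()>50: print('platen front',np.percentile(x[m],1),'y',np.percentile(y[m],[.3,99.7]),np.median(z[m]))
E
python3 - <<'E'
from h import *
s=status.sense(); print(s['t'],s['ee_pos'],s['orientation'],s['contact_force'],s['width']); under('w4')
E
```

```text
6.925 [599.60738131  13.78520676  38.38999891] [179.84575786 -29.90938675  63.11909612] [-1.21884419 -0.52476134 -1.03440381] 53.87078755747993
top z 52.566855662146295
-84 -28.7 25.8 -1.45
-80 -28.7 25.8 -1.47
-76 -28.9 25.9 -1.53
-72 -28.9 25.9 -1.53
-68 -33.9 29.5 -2.19
-64 -33.9 30.0 -1.97
near end [np.float64(-84.1), np.float64(-84.0), np.float64(-84.4), np.float64(-84.3), np.float64(-84.1)]
platen front -73.13186058290542 y [-49.05434424  45.10887705] 79.15779718773234
```

Within 2 mm. A last 1.5 mm correction, then settle and release.

>>> carry_out([
  {"dp": [-0.007,-0.013,-0.002],"turn": [0,0,0]},
  {"dp": [-0.007,-0.013,-0.007],"turn": [0,0,0]},
  {"dp": [-0.007,-0.013,-0.007],"turn": [0,0,0]},
])

```text
t: 7.35
ee_pos: [599.0, 12.6, 37.9]
orientation: [179.8, -29.9, 63.1]
contact_force: [-0.8, -0.5, 0.4]
width: 54.3
```

>>> carry_out([
  {"dp": [0,0,0],"turn": [0,0,0]},
  {"dp": [0,0,0],"turn": [0,0,0]},
  {"dp": [0,0,0],"turn": [0,0,0]},
  {"dp": [0,0,0],"turn": [0,0,0]},
  {"dp": [0,0,0],"turn": [0,0,0]},
], gripper=-1)

```text
t: 7.98
ee_pos: [599.0, 12.6, 37.8]
orientation: [179.8, -29.9, 63.1]
contact_force: [-1.1, 0.7, 0.3]
width: 85.3
```

>>> carry_out([
  {"dp": [-0.08,-0.16,0.15],"turn": [0,0,0]},
  {"dp": [-0.2,-0.4,0.4],"turn": [0,0,0]},
  {"dp": [-0.35,-0.7,0.7],"turn": [0,0,0]},
  {"dp": [-0.35,-0.7,0.7],"turn": [0,0,0]},
])

```text
t: 8.48
ee_pos: [565.4, -62.1, 109.8]
orientation: [179.5, -29.8, 63.0]
contact_force: [-0.3, 0.7, -0.2]
width: 85.7
```

```bash
python3 - <<'E'
from h import *
s=status.sense(); print(s['t'],s['ee_pos'],s['orientation'],s['contact_force'],s['width']); under('w5')
E
```

```text
8.475 [565.44518059 -62.06674896 109.82085345] [179.45928981 -29.80844019  62.95607773] [-0.27460282  0.66007357 -0.15605374] 85.67814627959135
top z 51.96092647110332
-84 -29.0 26.0 -1.48
-80 -29.4 25.9 -1.72
-76 -29.5 26.2 -1.64
-72 -29.6 26.2 -1.69
-68 -29.1 26.4 -1.36
-64 -29.2 26.4 -1.43
near end [np.float64(-86.7), np.float64(-86.5), np.float64(-86.5), np.float64(-86.5), np.float64(-86.6)]
platen front -61.180083613312604 y [-49.46628171  45.2071616 ] 79.14219544420033
```

Released and clear. The panel centre is (-1.6,-1.6) against the platen's (-1.2,-2.1), square, with its top at 52 mm, so it lies flat on the bed. Now up, upright, and over to the grip.

>>> carry_out([
  {"dp": [-0.1,-0.1,0.5],"turn": [0,0,0]},
  {"dp": [-0.1,-0.1,1.0],"turn": [0,0,0]},
  {"dp": [-0.1,-0.1,1.0],"turn": [0,0,0]},
])

```text
t: 8.9
ee_pos: [557.0, -66.3, 211.6]
orientation: [179.3, -30.0, 63.5]
contact_force: [-0.4, 0.4, 0.4]
width: 85.4
```

>>> carry_out([
  {"dp": [0,0,0.5],"turn": [0,0,0]},
  {"dp": [0,0,1.0],"turn": [0,0,0]},
  {"dp": [0,0,1.0],"turn": [0,0,0]},
])

```text
t: 9.28
ee_pos: [556.4, -66.1, 311.0]
orientation: [179.4, -30.0, 63.5]
contact_force: [-0.0, -0.2, 0.3]
width: 85.5
```

```bash
python3 - <<'E'
from h import *
plan(np.array([466,60,340.]),lean(63,0))
E
```

```text
t 9.28 at [556.4 -66.1 311. ] dp [-0.904, 1.261, 0.29] turn [-0.1473, 0.0779, -0.0018] ang 30.0
```

>>> carry_out([
  {"dp": [-0.2,0.1,0.15],"turn": [-0.05,0.026,0]},
  {"dp": [-0.5,0.2,0.3],"turn": [-0.1,0.052,0]},
  {"dp": [-0.8,0.35,0.4],"turn": [-0.147,0.078,0]},
  {"dp": [-0.9,0.55,0.5],"turn": [-0.147,0.078,0]},
  {"dp": [-0.9,0.55,0.5],"turn": [-0.147,0.078,0]},
])

```text
t: 9.9
ee_pos: [463.7, -10.5, 357.1]
orientation: [-179.6, -0.1, 63.2]
contact_force: [0.5, -0.8, -1.2]
width: 85.5
```

```bash
cat >> h.py <<'E'
def grip(n='wrist',near=(466,90)):
    c,p,d=grab(n); X=cloud(c,d)
    m=(X[...,2]>225)&(X[...,2]<300)&(np.hypot(X[...,0]-near[0],X[...,1]-near[1])<60); s=X[m]
    t=X[m&(X[...,2]>np.percentile(s[:,2],95)-4)]
    print('n',len(s),'z',np.percentile(s[:,2],[1,50,99]).round(1),'top rect',rect(t),'all rect',rect(s)); return p
E
python3 - <<'E'
from h import *
p=grip(); cv2.imwrite('pics/w6.png',p[:,:,::-1]); grip('top'); grip('side')
s=status.sense(); print(s['t'],s['ee_pos'],s['orientation'])
E
```

```text
n 2191 z [236.5 283.9 290.9] top rect [470.2  86.4  17.2  16.9  79.3] all rect [470.9  85.8  26.8  26.5 -11.9]
n 103 z [231.5 281.8 293. ] top rect [469.3  86.7  13.2   8.1  -1.1] all rect [469.7  87.5  27.   24.6 -66.6]
n 329 z [226.3 261.1 289.9] top rect [468.6  89.9  18.8  16.5  69.9] all rect [467.5  90.4  28.3  22.5  35.3]
10.05 [463.72331995 -14.9617188  356.26971533] [-1.79491619e+02  3.35439306e-02  6.27397941e+01]
```

View pics/w6.png

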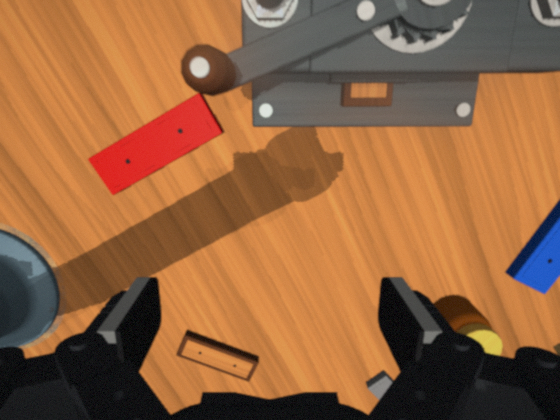

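Wrist view: the grip is at pixel (208,68), measured (470,87.5) with its top at 290. All three cameras agree and the radius from the screw is 160 mm, as stated. The lever is at -1.195 rad. Going to grip it.

>>> carry_out([
  {"dp": [0.03,0.5,0],"turn": [0,0,0]},
  {"dp": [0.063,1.0,0],"turn": [0,0,0]},
  {"dp": [0.063,1.0,0],"turn": [0,0,0]},
  {"dp": [0.063,1.0,0],"turn": [0,0,0]},
])

```text
t: 10.55
ee_pos: [470.6, 85.3, 356.8]
orientation: [-179.5, 0.1, 62.8]
contact_force: [0.5, -1.0, 0.1]
width: 85.4
```

```bash
python3 - <<'E'
from h import *
plan(np.array([470,87.5,258.]),lean(63,0))
E
```

```text
t 10.55 at [470.6  85.3 356.8] dp [-0.006, 0.022, -0.988] turn [-0.0008, -0.0025, 0.0011] ang 0.5
```

>>> carry_out([
  {"dp": [-0.006,0.022,-0.4],"turn": [-0.001,-0.002,0]},
  {"dp": [-0.006,0.022,-0.7],"turn": [-0.001,-0.002,0]},
  {"dp": [-0.006,0.022,-0.98],"turn": [-0.001,-0.002,0]},
  {"dp": [-0.006,0.022,-0.98],"turn": [-0.001,-0.002,0]},
])

```text
t: 11.05
ee_pos: [467.9, 86.6, 256.9]
orientation: [-179.7, 0.2, 62.7]
contact_force: [0.4, -0.1, -0.5]
width: 85.4
```

>>> carry_out([
  {"dp": [0,0,0],"turn": [0,0,0]},
  {"dp": [0,0,0],"turn": [0,0,0]},
  {"dp": [0,0,0],"turn": [0,0,0]},
  {"dp": [0,0,0],"turn": [0,0,0]},
  {"dp": [0,0,0],"turn": [0,0,0]},
], gripper=1, grip_force=40)

```text
t: 11.68
ee_pos: [471.3, 90.0, 261.3]
orientation: [179.8, -0.1, 63.0]
contact_force: [2.5, 0.1, 4.0]
width: 25.1
```

```bash
cat >> h.py <<'E'
SC=np.array([629.5,73.7])
def lev(a): # world xy of grip at lever angle a (rad)
    t=np.radians(BY+180)+a; return SC+160*np.array([np.cos(t),np.sin(t)])
def arc(angs):
    s=status.sense(); r=s['ee_pos'][:2]-SC; a=(np.arctan2(r[1],r[0])-np.radians(BY+180)+np.pi)%(2*np.pi)-np.pi
    print('t',round(s['t'],2),'lever',a.round(3),'r',np.hypot(*r).round(1),'z',s['ee_pos'][2].round(1),'F',s['contact_force'].round(1),'w',round(s['width'],1),'ori',s['orientation'].round(1))
    base=s['ee_pos'][:2]
    for b in angs: print(b,((lev(b)-base)/100).round(3).tolist())
E
python3 - <<'E'
from h import *
arc([-1.3,-1.0,-.8,-.6,-.4,-.2])
E
```

```text
t 11.68 lever -1.211 r 159.0 z 261.3 F [2.5 0.1 4. ] w 25.1 ori [ 1.798e+02 -1.000e-01  6.300e+01]
-1.3 [0.011, 0.142]
-1.0 [-0.009, -0.336]
-0.8 [0.057, -0.648]
-0.6 [0.184, -0.942]
-0.4 [0.367, -1.204]
-0.2 [0.598, -1.424]
```

>>> carry_out([
  {"dp": [-0.01,-0.18,0],"turn": [0,0,0]},
  {"dp": [-0.009,-0.34,0],"turn": [0,0,0]},
  {"dp": [0.02,-0.5,0],"turn": [0,0,0]},
  {"dp": [0.057,-0.648,0],"turn": [0,0,0]},
  {"dp": [0.12,-0.8,0],"turn": [0,0,0]},
])

```text
t: 12.3
ee_pos: [483.9, 10.8, 261.3]
orientation: [179.8, -0.2, 63.0]
contact_force: [5.5, 3.4, 5.0]
width: 25.2
```

```bash
python3 - <<'E'
from h import *
arc([-.55,-.4,-.25,-.1,.05])
E
```

```text
t 12.3 lever -0.701 r 158.6 z 261.3 F [5.5 3.4 5. ] w 25.2 ori [179.8  -0.2  63. ]
-0.55 [0.099, -0.219]
-0.4 [0.241, -0.412]
-0.25 [0.41, -0.582]
-0.1 [0.603, -0.725]
0.05 [0.815, -0.837]
```

```bash
sed -i 's/SC+160\*/SC+158.5*/' h.py; python3 - <<'E'
from h import *
arc([-.55,-.4,-.25,-.1,.05])
E
```

```text
t 12.3 lever -0.701 r 158.6 z 261.3 F [5.5 3.4 5. ] w 25.2 ori [179.8  -0.2  63. ]
-0.55 [0.112, -0.211]
-0.4 [0.253, -0.402]
-0.25 [0.42, -0.571]
-0.1 [0.611, -0.712]
0.05 [0.821, -0.823]
```

>>> carry_out([
  {"dp": [0.1,-0.21,0],"turn": [0,0,0]},
  {"dp": [0.24,-0.4,0],"turn": [0,0,0]},
  {"dp": [0.415,-0.57,0],"turn": [0,0,0]},
  {"dp": [0.605,-0.71,0],"turn": [0,0,0]},
  {"dp": [0.815,-0.823,0],"turn": [0,0,0]},
])

```text
t: 12.92
ee_pos: [564.3, -70.9, 261.3]
orientation: [180.0, -0.1, 63.0]
contact_force: [0.8, 4.0, 8.5]
width: 25.4
```

```bash
python3 - <<'E'
from h import *
arc([.2,.35,.5,.65,.7])
E
```

```text
t 12.93 lever 0.039 r 158.6 z 261.3 F [0.8 4.  8.5] w 25.4 ori [ 1.8e+02 -1.0e-01  6.3e+01]
0.2 [0.24, -0.085]
0.35 [0.474, -0.129]
0.5 [0.711, -0.138]
0.65 [0.947, -0.111]
0.7 [1.025, -0.095]
```

>>> carry_out([
  {"dp": [0.24,-0.08,0.01],"turn": [0,0,0]},
  {"dp": [0.47,-0.12,0.02],"turn": [0,0,0]},
  {"dp": [0.71,-0.13,0.02],"turn": [0,0,0]},
  {"dp": [0.94,-0.105,0.02],"turn": [0,0,0]},
])

```text
t: 13.42
ee_pos: [656.3, -83.1, 261.4]
orientation: [-179.8, 0.1, 63.0]
contact_force: [-1.5, 1.6, 4.6]
width: 25.3
```

```bash
python3 - <<'E'
from h import *
arc([.8,.95,1.1,1.2,1.25])
c,p,d=grab('wrist');X=cloud(c,d);cv2.imwrite('pics/w7.png',p[:,:,::-1])
c,p,d=grab('top');X2=cloud(c,d)
o=cloud(c,np.load('top.npz')['d'])
for nm,Y in(('wrist',X),('top',X2)):
    m=(np.hypot(Y[...,0]-SC[0],Y[...,1]-SC[1])<9); q=Y[m][:,2]; print(nm,'screw top',len(q),np.nanpercentile(q,[50,75,90]) if len(q) else '')
E
cp top.npz top_lever.npz
```

```text
t 13.43 lever 0.632 r 159.1 z 261.4 F [-1.5  1.6  4.6] w 25.3 ori [-1.798e+02  1.000e-01  6.300e+01]
0.8 [0.257, 0.073]
0.95 [0.474, 0.168]
1.1 [0.675, 0.295]
1.2 [0.798, 0.395]
1.25 [0.855, 0.45]
wrist screw top 0 
top screw top 51 [255.79560737 259.00008198 261.12667002]
```

View pics/w7.png

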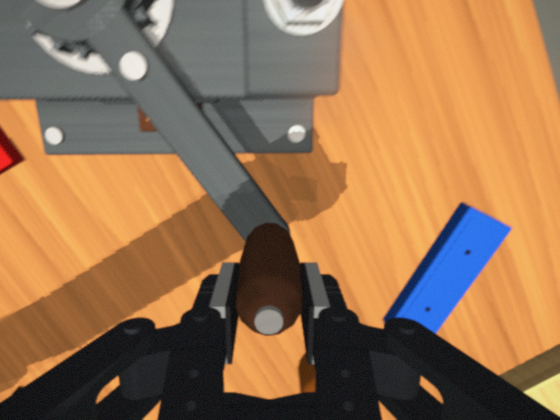

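The hand holds the grip squarely (pixel 268,290). Dragging it in + took only 1–2 N, so + looks like the loose way. I'll go on to the end, then try −.

>>> carry_out([
  {"dp": [0.257,0.073,0.01],"turn": [0,0,0]},
  {"dp": [0.474,0.168,0.01],"turn": [0,0,0]},
  {"dp": [0.675,0.295,0.01],"turn": [0,0,0]},
  {"dp": [0.8,0.395,0.01],"turn": [0,0,0]},
])

```text
t: 14.02
ee_pos: [736.4, -45.2, 261.5]
orientation: [-179.9, 0.2, 62.9]
contact_force: [0.3, -1.1, 0.7]
width: 25.4
```

```bash
sed -i "s/    base=s\['ee_pos'\]\[:2\]/    th=a+np.radians(BY+180); print('tangential F',round(float(s['contact_force'][:2]@[-np.sin(th),np.cos(th)]),2),'radial',round(float(s['contact_force'][:2]@[np.cos(th),np.sin(th)]),2)); base=s['ee_pos'][:2]/" h.py
python3 - <<'E'
from h import *
arc([1.0,.85,.7,.55,.4])
E
```

```text
t 14.03 lever 1.195 r 159.8 z 261.5 F [ 0.3 -1.1  0.7] w 25.4 ori [-179.9    0.2   62.9]
tangential F -0.51 radial 1.02
1.0 [-0.257, -0.173]
0.85 [-0.47, -0.279]
0.7 [-0.696, -0.352]
0.55 [-0.93, -0.39]
0.4 [-1.168, -0.393]
```

>>> carry_out([
  {"dp": [-0.257,-0.173,0],"turn": [0,0,0]},
  {"dp": [-0.47,-0.279,0],"turn": [0,0,0]},
  {"dp": [-0.696,-0.352,0],"turn": [0,0,0]},
  {"dp": [-0.93,-0.39,0],"turn": [0,0,0]},
])

```text
t: 14.52
ee_pos: [643.4, -84.6, 261.5]
orientation: [179.9, 0.1, 62.9]
contact_force: [3.8, -0.4, -1.3]
width: 25.3
```

```bash
python3 - <<'E'
from h import *
arc([.45,.3,.15,0,-.1])
E
```

```text
t 14.53 lever 0.55 r 158.9 z 261.5 F [ 3.8 -0.4 -1.3] w 25.3 ori [1.799e+02 1.000e-01 6.290e+01]
tangential F 3.74 radial 0.73
0.45 [-0.159, -0.002]
0.3 [-0.396, 0.019]
0.15 [-0.627, 0.075]
0 [-0.846, 0.165]
-0.1 [-0.985, 0.242]
```

Tangential force is 3.7 N going −, so − grips and screws down, and + is loose. Pumping on.

>>> carry_out([
  {"dp": [-0.2,0,0],"turn": [0,0,0]},
  {"dp": [-0.42,0.025,0],"turn": [0,0,0]},
  {"dp": [-0.627,0.075,0],"turn": [0,0,0]},
  {"dp": [-0.83,0.155,0],"turn": [0,0,0]},
  {"dp": [-0.98,0.24,0],"turn": [0,0,0]},
])

```text
t: 15.15
ee_pos: [544.4, -59.8, 261.5]
orientation: [-180.0, 0.2, 62.9]
contact_force: [1.8, -2.8, -4.3]
width: 25.5
```

```bash
python3 - <<'E'
from h import *
arc([-.2,-.35,-.5,-.65,-.75])
E
```

```text
t 15.15 lever -0.105 r 158.3 z 261.5 F [ 1.8 -2.8 -4.3] w 25.5 ori [-180.     0.2   62.9]
tangential F 3.05 radial 1.41
-0.2 [-0.124, 0.085]
-0.35 [-0.299, 0.245]
-0.5 [-0.449, 0.429]
-0.65 [-0.57, 0.634]
-0.75 [-0.633, 0.779]
```

>>> carry_out([
  {"dp": [-0.15,0.11,-0.01],"turn": [0,0,0]},
  {"dp": [-0.32,0.26,-0.02],"turn": [0,0,0]},
  {"dp": [-0.45,0.43,-0.02],"turn": [0,0,0]},
  {"dp": [-0.57,0.634,-0.02],"turn": [0,0,0]},
  {"dp": [-0.633,0.78,-0.02],"turn": [0,0,0]},
])

```text
t: 15.78
ee_pos: [480.6, 19.7, 261.3]
orientation: [-179.9, 0.3, 63.0]
contact_force: [-2.2, -4.4, 4.0]
width: 24.7
```

```bash
python3 - <<'E'
from h import *
arc([-.9,-1.0,-1.1,-1.2,-1.25])
E
```

```text
t 15.78 lever -0.76 r 158.4 z 261.3 F [-2.2 -4.4  4. ] w 24.7 ori [-179.9    0.3   63. ]
tangential F 3.39 radial 3.62
-0.9 [-0.062, 0.213]
-1.0 [-0.086, 0.369]
-1.1 [-0.096, 0.527]
-1.2 [-0.089, 0.686]
-1.25 [-0.08, 0.764]
```

>>> carry_out([
  {"dp": [-0.062,0.213,0],"turn": [0,0,0]},
  {"dp": [-0.09,0.4,0],"turn": [0,0,0]},
  {"dp": [-0.096,0.55,0],"turn": [0,0,0]},
  {"dp": [-0.085,0.72,0],"turn": [0,0,0]},
])

```text
t: 16.27
ee_pos: [471.7, 92.4, 261.3]
orientation: [-179.8, 0.3, 63.0]
contact_force: [-2.5, -2.2, 5.1]
width: 25.4
```

```bash
python3 - <<'E'
from h import *
arc([-1.0,-.8,-.65,-.6])
E
```

```text
t 16.27 lever -1.226 r 158.9 z 261.3 F [-2.5 -2.2  5.1] w 25.4 ori [-179.8    0.3   63. ]
tangential F 2.49 radial 2.27
-1.0 [0.002, -0.358]
-0.8 [0.068, -0.668]
-0.65 [0.156, -0.888]
-0.6 [0.193, -0.958]
```

```bash
python3 - <<'E'
from h import *
def chain(A):
    b=A[0]
    for i in range(0,len(A)-1,4):
        o=lev(A[i]); print([((lev(k)-o)/100).round(3).tolist()+[round(k,2)] for k in A[i+1:i+5]])
print('fwd');chain(list(np.linspace(-1.226,1.21,17)))
print('bwd');chain(list(np.linspace(1.21,-1.226,17)))
E
```

```text
fwd
[[-0.01, -0.241, np.float64(-1.07)], [0.017, -0.48, np.float64(-0.92)], [0.079, -0.713, np.float64(-0.77)], [0.176, -0.934, np.float64(-0.62)]]
[[0.13, -0.203, np.float64(-0.46)], [0.288, -0.385, np.float64(-0.31)], [0.473, -0.54, np.float64(-0.16)], [0.679, -0.665, np.float64(-0.01)]]
[[0.223, -0.093, np.float64(0.14)], [0.457, -0.15, np.float64(0.3)], [0.697, -0.172, np.float64(0.45)], [0.937, -0.157, np.float64(0.6)]]
[[0.236, 0.051, np.float64(0.75)], [0.461, 0.138, np.float64(0.91)], [0.67, 0.257, np.float64(1.06)], [0.859, 0.407, np.float64(1.21)]]
bwd
[[-0.189, -0.15, np.float64(1.06)], [-0.398, -0.27, np.float64(0.91)], [-0.623, -0.356, np.float64(0.75)], [-0.859, -0.407, np.float64(0.6)]]
[[-0.241, -0.015, np.float64(0.45)], [-0.481, 0.007, np.float64(0.3)], [-0.715, 0.064, np.float64(0.14)], [-0.937, 0.157, np.float64(-0.01)]]
[[-0.206, 0.125, np.float64(-0.16)], [-0.391, 0.28, np.float64(-0.31)], [-0.549, 0.462, np.float64(-0.46)], [-0.679, 0.665, np.float64(-0.62)]]
[[-0.097, 0.221, np.float64(-0.77)], [-0.16, 0.453, np.float64(-0.92)], [-0.187, 0.693, np.float64(-1.07)], [-0.176, 0.934, np.float64(-1.23)]]
```

>>> carry_out([
  {"dp": [-0.01,-0.24,0],"turn": [0,0,0]},
  {"dp": [0.017,-0.48,0],"turn": [0,0,0]},
  {"dp": [0.08,-0.713,0],"turn": [0,0,0]},
  {"dp": [0.176,-0.934,0],"turn": [0,0,0]},
])

```text
t: 16.77
ee_pos: [489.5, -0.3, 261.3]
orientation: [-179.7, 0.1, 63.1]
contact_force: [-3.3, -0.1, 4.9]
width: 25.2
```

>>> carry_out([
  {"dp": [0.13,-0.203,0],"turn": [0,0,0]},
  {"dp": [0.288,-0.385,0],"turn": [0,0,0]},
  {"dp": [0.473,-0.54,0],"turn": [0,0,0]},
  {"dp": [0.679,-0.665,0],"turn": [0,0,0]},
])

```text
t: 17.27
ee_pos: [559.1, -68.1, 261.4]
orientation: [-179.9, 0.1, 63.0]
contact_force: [-1.6, -1.4, 4.2]
width: 25.1
```

>>> carry_out([
  {"dp": [0.223,-0.093,0],"turn": [0,0,0]},
  {"dp": [0.457,-0.15,0],"turn": [0,0,0]},
  {"dp": [0.697,-0.172,0],"turn": [0,0,0]},
  {"dp": [0.937,-0.157,0],"turn": [0,0,0]},
])

```text
t: 17.77
ee_pos: [653.9, -83.4, 261.4]
orientation: [-179.9, 0.0, 63.0]
contact_force: [-1.0, -0.6, 3.3]
width: 25.0
```

>>> carry_out([
  {"dp": [0.236,0.051,0],"turn": [0,0,0]},
  {"dp": [0.461,0.138,0],"turn": [0,0,0]},
  {"dp": [0.67,0.257,0],"turn": [0,0,0]},
  {"dp": [0.859,0.407,0],"turn": [0,0,0]},
])

```text
t: 18.27
ee_pos: [739.9, -42.0, 261.5]
orientation: [-180.0, -0.0, 63.0]
contact_force: [0.1, -1.3, 3.6]
width: 25.3
```

```bash
python3 - <<'E'
from h import *
arc([])
E
```

```text
t 18.27 lever 1.225 r 159.9 z 261.5 F [ 0.1 -1.3  3.6] w 25.3 ori [-180.   -0.   63.]
tangential F -0.76 radial 1.01
```

Screwing stroke, first half, while watching the force.

>>> carry_out([
  {"dp": [-0.189,-0.15,0],"turn": [0,0,0]},
  {"dp": [-0.398,-0.27,0],"turn": [0,0,0]},
  {"dp": [-0.623,-0.356,0],"turn": [0,0,0]},
  {"dp": [-0.859,-0.407,0],"turn": [0,0,0]},
])

```text
t: 18.77
ee_pos: [654.8, -83.2, 261.5]
orientation: [179.8, -0.2, 63.0]
contact_force: [3.6, -1.4, 0.9]
width: 25.6
```

>>> carry_out([
  {"dp": [-0.241,-0.015,0],"turn": [0,0,0]},
  {"dp": [-0.481,0.007,0],"turn": [0,0,0]},
])

```text
t: 19.02
ee_pos: [608.1, -83.5, 261.5]
orientation: [179.5, -0.2, 63.0]
contact_force: [15.1, -3.6, -7.0]
width: 25.2
```

>>> carry_out([
  {"dp": [-0.234,0.057,0],"turn": [0,0,0]},
])

```text
t: 19.15
ee_pos: [591.8, -80.5, 261.6]
orientation: [178.5, -0.5, 62.9]
contact_force: [33.1, -10.3, -20.4]
width: 25.3
```

>>> carry_out([
  {"dp": [-0.222,0.093,0],"turn": [0,0,0]},
])

```text
t: 19.27
ee_pos: [576.2, -75.9, 261.7]
orientation: [177.5, -0.7, 62.8]
contact_force: [50.9, -17.8, -32.5]
width: 25.6
```

```bash
python3 - <<'E'
from h import *
arc([])
E
```

```text
t 19.27 lever 0.12 r 158.9 z 261.7 F [ 50.9 -17.8 -32.5] w 25.6 ori [177.5  -0.7  62.8]
tangential F 53.94 radial -0.31
```

The tangential force went well past 8 N, reaching 54 N, so the wood is clamped tight. I'll reverse now, swinging the loose way to the tie rod.

>>> carry_out([
  {"dp": [0.223,-0.093,0],"turn": [0,0,0]},
  {"dp": [0.457,-0.15,0],"turn": [0,0,0]},
  {"dp": [0.697,-0.172,0],"turn": [0,0,0]},
  {"dp": [0.937,-0.157,0],"turn": [0,0,0]},
])

```text
t: 19.77
ee_pos: [654.0, -83.4, 261.4]
orientation: [-180.0, 0.0, 63.0]
contact_force: [-1.3, -1.2, 4.6]
width: 25.2
```

```bash
python3 - <<'E'
from h import *
arc([.75,.9,1.05,1.2])
E
```

```text
t 19.77 lever 0.617 r 159.0 z 261.4 F [-1.3 -1.2  4.6] w 25.2 ori [-180.    0.   63.]
tangential F -1.5 radial 0.94
0.75 [0.204, 0.051]
0.9 [0.426, 0.135]
1.05 [0.633, 0.252]
1.2 [0.821, 0.398]
```

>>> carry_out([
  {"dp": [0.204,0.045,0],"turn": [0,0,0]},
  {"dp": [0.426,0.13,0],"turn": [0,0,0]},
  {"dp": [0.633,0.25,0],"turn": [0,0,0]},
  {"dp": [0.82,0.395,0],"turn": [0,0,0]},
])

```text
t: 20.27
ee_pos: [736.5, -44.9, 261.5]
orientation: [179.9, 0.0, 62.9]
contact_force: [1.2, -2.4, 2.2]
width: 25.2
```

```bash
python3 - <<'E'
from h import *
arc([1.25,1.3,1.33])
E
```

```text
t 20.27 lever 1.197 r 159.8 z 261.5 F [ 1.2 -2.4  2.2] w 25.2 ori [179.9   0.   62.9]
tangential F -0.74 radial 2.6
1.25 [0.053, 0.068]
1.3 [0.107, 0.126]
1.33 [0.138, 0.161]
```

>>> carry_out([
  {"dp": [0.055,0.065,0],"turn": [0,0,0]},
  {"dp": [0.085,0.1,0],"turn": [0,0,0]},
  {"dp": [0.107,0.126,0],"turn": [0,0,0]},
  {"dp": [0.107,0.126,0],"turn": [0,0,0]},
])

```text
t: 20.78
ee_pos: [748.3, -33.2, 261.6]
orientation: [179.7, -0.0, 62.9]
contact_force: [5.0, -4.3, -0.0]
width: 25.4
```

```bash
python3 - <<'E'
from h import *
arc([1.33,1.36])
E
```

```text
t 20.77 lever 1.301 r 159.8 z 261.6 F [ 5.  -4.3 -0. ] w 25.4 ori [179.7  -0.   62.9]
tangential F 0.16 radial 6.54
1.33 [0.021, 0.044]
1.36 [0.051, 0.081]
```

>>> carry_out([
  {"dp": [0.015,0.03,0],"turn": [0,0,0]},
  {"dp": [0.025,0.045,0],"turn": [0,0,0]},
  {"dp": [0.025,0.045,0],"turn": [0,0,0]},
])

```text
t: 21.15
ee_pos: [749.4, -32.0, 261.5]
orientation: [179.7, 0.3, 62.8]
contact_force: [2.2, -7.3, 3.0]
width: 25.6
```

```bash
python3 - <<'E'
from h import *
arc([1.33,1.36])
E
```

```text
t 21.15 lever 1.311 r 159.9 z 261.5 F [ 2.2 -7.3  3. ] w 25.6 ori [179.7   0.3  62.8]
tangential F -4.06 radial 6.49
1.33 [0.01, 0.032]
1.36 [0.04, 0.069]
```

It has reached the stop: 5 mm commanded, 1.6 mm moved, with the reaction rising to 4 N. Letting go and rising straight up.

>>> carry_out([
  {"dp": [-0.01,-0.02,0],"turn": [0,0,0]},
  {"dp": [-0.01,-0.02,0],"turn": [0,0,0]},
  {"dp": [-0.01,-0.02,0],"turn": [0,0,0]},
  {"dp": [-0.01,-0.02,0],"turn": [0,0,0]},
  {"dp": [-0.01,-0.02,0],"turn": [0,0,0]},
], gripper=-1)

```text
t: 21.78
ee_pos: [747.6, -28.9, 260.7]
orientation: [-180.0, 0.0, 63.0]
contact_force: [1.3, -1.0, -0.5]
width: 85.0
```

>>> carry_out([
  {"dp": [0,0,0.3],"turn": [0,0,0]},
  {"dp": [0,0,0.7],"turn": [0,0,0]},
  {"dp": [0,0,1.0],"turn": [0,0,0]},
  {"dp": [0,0,1.0],"turn": [0,0,0]},
])

```text
t: 22.28
ee_pos: [749.3, -29.0, 365.3]
orientation: [179.6, -0.2, 63.0]
contact_force: [1.1, 0.4, 1.0]
width: 85.8
```

>>> carry_out([
  {"dp": [-0.4,-0.5,0.1],"turn": [0,0,0]},
  {"dp": [-0.8,-0.9,0.1],"turn": [0,0,0]},
  {"dp": [-1,-1,0.1],"turn": [0,0,0]},
  {"dp": [-1,-1,0.1],"turn": [0,0,0]},
])

```text
t: 22.78
ee_pos: [645.9, -132.1, 369.8]
orientation: [-179.9, 0.2, 62.7]
contact_force: [-0.3, 0.0, -1.1]
width: 85.3
```

```bash
python3 - <<'E'
from h import *
s=status.sense(); print(s['t'],s['ee_pos'],s['width'],s['contact_force'])
p=grip('wrist',(749,-32)); under('w8')
c,q,d=grab('side'); grip('top',(749,-32))
cv2.imwrite('pics/f.png',np.hstack([cv2.resize(p,(400,300)),cv2.resize(q,(400,300))])[:,:,::-1])
for nm,(x,y) in dict(jar=(595,-342),glue=(575,373),caul=(429.6,356.5)).items():
    X=cloud(c,d); m=(X[...,2]>9)&(np.hypot(X[...,0]-x,X[...,1]-y)<70)&(X[...,2]<200); print(nm,rect(X[m]))
X=cloud(*[(c) ,d]); 
E
```

```text
22.775 [ 645.92607867 -132.05601256  369.77069862] 85.33924384366053 [-0.26409984  0.01381735 -1.09164636]
n 926 z [226.1 262.6 283.1] top rect [743.3 -43.1  17.3   3.7 -27.4] all rect [742.  -39.4  26.1  10.8 -50.6]
top z 51.99133095679008
-84 -29.5 25.9 -1.82
-80 -29.6 25.8 -1.87
-76 -29.8 24.9 -2.47
-72 -30.0 26.2 -1.86
-68 -29.8 25.6 -2.08
-64 -29.6 25.7 -1.99
near end [np.float64(-85.3), np.float64(-85.2), np.float64(-86.1), np.float64(-86.0), np.float64(-85.9)]
platen front -60.66591155577285 y [-49.86320537  44.82079745] 69.85137226783047
n 151 z [226.5 267.3 291. ] top rect [746.6 -32.3  19.1  15.4  65.1] all rect [739.3 -10.2  71.5  27.3 -69. ]
jar [ 594.3 -341.    70.    65.3   76.7]
glue [574.2 377.8  59.7  46.2  44.4]
caul [429.  356.2 111.7  53.1  -2.3]
```

View pics/f.png

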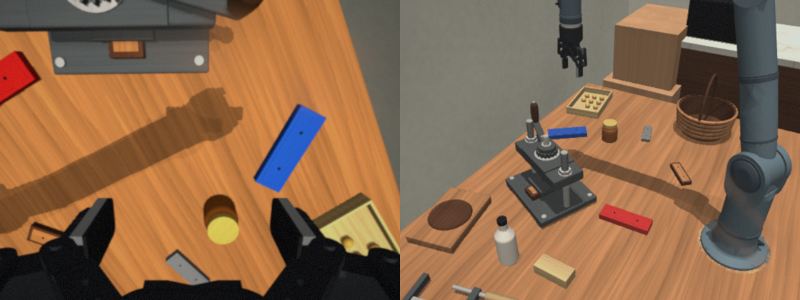

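The platen's top fell from 79.2 to 69.9, so its underside is at 51.9, on the panel's top at 52.0. The lever measures +1.30, and the jar, glue and caul have not moved. Handing in.

```bash
python3 -c "
from plant import job; print(job.finish_job())"
```

```text
the job is handed in; nothing more can be done
None
```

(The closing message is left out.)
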